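# Lower a four-point probe onto a sample with the coarse ring only

### The job

Gently slide the orange-tabbed sample carrier along its track until it is fully home against the end stop. Then turn only the black outer (coarse) ring on top of the probe stand clockwise, until the spring-loaded probe bears on the sample with about 10 newtons, never more than 20; the silver inner (fine) knob must stay at its setting, do not touch the probe, and leave everything else on the bench alone.

Things in the scene. Friction and masses are not known exactly. Their poses are not given: they have to be found in the camera images.
- stand: Probe stand, fixed. Origin on the bench straight below the probe; the column is on the robot's side (-x). Grey base x -88 to +47, y -180 to +55 mm, track bed 15 mm above the bench. The track runs along y at x = 0 between rails (gap 43 mm, top 22 mm above the bench), open to -y, end stop at +y. Column 40 x 50 mm at x = -55 with a 54 x 58 mm cap, top 185 mm above the bench; both knobs sit on its vertical axis (x -55, y 0).
- column_cap (a point): Centre of the top of the column's black cap, on the knob axis, 185 mm above the bench; from here a 26 mm neck, 20 mm tall, carries the knobs. On the column's +x face a blue carriage holds a steel sleeve of 26 mm diameter, with the probe in it, over the track.
- stop: End stop, dark steel bar 46 x 10 x 16 mm across the track. Origin: middle of the lower edge of its striking face, which looks to -y of the stand; it lies at x = 0, y = +31, z = +15 mm in the stand's frame.
- ring_mid (a point): Centre of the black knurled coarse ring (outer knob), on the knob axis, half-way up, 214 mm above the bench. Diameter 54 mm (55 over the knurl), 18 mm tall (205 to 223 mm above the bench), white mark on top. Clockwise seen from above lowers the probe. Dry friction of 0.2 N m holds it where it is left; each newton on the probe adds 0.008 N m to the torque needed to turn it on.
- coarse_ring (a joint): Angle of the coarse ring, rad; grows clockwise seen from above, and each radian lowers the probe by 8 mm. 0 is the top of its travel, 6 the bottom. Starts between 0.7 and 1.1.
- fine_mark (a point): Outer end of the red line on top of the fine knob, 11 mm from the knob axis. The fine knob is silver, diameter 25 mm, and stands above the coarse ring, from 226 to 243 mm above the bench. It turns very easily (0.012 N m) and must not be turned.
- probe: Spring-loaded probe, origin at its tip: brass, flat, 9 mm diameter, below a white 18 mm barrel that slides up into the sleeve against a spring. Straight above the stand's origin. Free, the tip is 57 mm above the bench less 8 mm per rad of coarse ring. Once it rests on something it pushes 0.4 N plus 4 N for each mm that the carriage goes on down (9 mm at most).
- carrier: Sample carrier, loose, about 0.35 kg: steel plate 40 x 160 x 8 mm lying in the track, 1.5 mm play each side. Origin on its underside below the sample; y runs along the track towards the stop. Plate from y = -130 to +30 mm. Home: plate end against the stop, origin at y = +1 mm of the stand. It starts 30 to 60 mm short of home.
- sample_foot (a point): Where the sample's pin enters the carrier: on top of the plate, 8 mm above the carrier's origin. The sample, a violet disc on an aluminium stub of 25.4 mm diameter, is clamped at a height that differs each time: its top is anywhere from 10 to 18 mm above this point (33 to 41 mm above the bench), and is not measured.
- carrier_tab (a point): Centre of the carrier's upright orange tab, 34 (x) by 12 (y) by 34 mm tall, on the plate's -y end: 124 mm to -y of the carrier's origin, 40 mm above the bench, top 57 mm; outer face flush with the plate's end. Home when its y in the stand's frame is -123 mm. It slides at a few newtons.
- tweezers: Bystander, to be left alone: steel tweezers, 118 x 9 x 8 mm, lying flat, origin at their underside.
- stub_box: Bystander, to be left alone: clear open box with spare stubs, 90 x 65 x 28 mm.
- solvent_bottle: Bystander, to be left alone: white bottle, diameter 60, height 150 mm.
- driver: Bystander, to be left alone: red-handled screwdriver, 160 mm long, lying.
- wood_rest: Bystander, to be left alone: wooden block 100 x 60 x 35 mm.
- multimeter: Bystander, to be left alone: yellow hand multimeter 150 x 75 x 34 mm, lying.
- plate_spare: Bystander, to be left alone: small aluminium plate 75 x 25 x 10 mm.
Mind the look-alikes: they are no part of the job. What is shaped like the carrier but green or yellow is not meant.

How it is judged (in metres and radians):
On the way, in this order (a step that is already met when the one before it is completed fails the run):
1. the carrier is home against the stop, the probe not yet touching it (y of carrier_tab in the frame of stand above -0.1255 m and z of carrier_tab in the frame of stand below 0.044 m and linear speed of carrier below 0.01 m/s and contact force between probe and carrier below 0.3 N), for 0.2 s.
2. the probe bears on the sample with 5 to 15 N (y of carrier_tab in the frame of stand above -0.1255 m and z of carrier_tab in the frame of stand below 0.044 m and linear speed of carrier below 0.01 m/s and contact force between probe and carrier between 5 and 15 N), for 0.3 s.
At the end, for the whole second after the job is handed in: The carrier is home (tab within 2.5 mm of its home place along the track, lying flat in it, at rest), the probe bears on the sample with 5 to 15 N, the ring is at rest and released, and the fine knob's mark is within 2 mm of where it was (all of step 2 and distance of fine_mark from where it was at the start of the episode below 0.002 m and velocity of joint coarse_ring between -0.05 and 0.05 rad/s); the robot touches nothing.
It fails at once if the fine knob is turned: its mark moves more than 2 mm (distance of fine_mark from where it was at the start of the episode above 0.002 m).
It fails at once if the probe presses on the sample with more than 20 N (contact force between probe and carrier above 20 N).
It fails at once if the carrier is rammed into the stop with more than 25 N (contact force between carrier and stop above 25 N).
It fails at once if the fingers push the probe (more than 2 N) (contact force between the fingers and probe above 2 N).
It fails at once if a bystander is moved more than 20 mm (distance of any of tweezers, stub_box, solvent_bottle, driver, wood_rest, multimeter, plate_spare from where it was at the start of the episode above 0.02 m).
It also fails if it takes over 72 s, if anything falls off the work surface, if the arm or the gripper's body presses on something with over 40 N, if the wrist force passes 120 N, or if a joint passes its speed limit or range.

### The arm

A 7-joint arm with a two-finger parallel gripper is mounted at the origin on the work surface. World frame = base frame: x ahead of the robot, y to its left, z up, the work surface at z = 0. Lengths are in mm, angles in rad, forces in N, time in s.
With the tool pointing down it reaches from about 425 to 875 mm from the base axis. Payload 8.4 kg.
Tool frame: the origin (TCP) lies midway between the tips of the shut fingers; the grasp point (between the pads) lies bot.tcp_to_grasp behind it (bot.tcp_to_grasp is the distance from the TCP to the grasp point, in mm); z points along the fingers, y is the direction in which the jaws open and shut (so a half turn about z gives the same grasp; the last joint's range is limited). The gripper opens to 87 mm and grips with 3 to 60 N. Pads are 19 mm wide; open, the fingers measure 117 mm over their backs; the gripper's body (75 mm by 190 mm) begins 51 mm behind the grasp point.
Start: joints at [1.098, 0.333, 0.04, 1.465, -0.013, 1.343, -0.059], TCP at [237.327, -605.094, 222.546] pointing down, gripper open.
Joint ranges: [-2.58, 2.58], [-0.38, 2.09], [-1.3, 1.39], [0.25, 2.4], [-1.5, 4.64], [0.08, 2.09], [-2.65, 2.65]. Speed limits (rad/s): [2.22, 2.22, 2.79, 2.79, 3.14, 3.14, 3.14].

### API

Orientations are given as a rotation vector (axis times angle).
In Python, from rig import read_state, capture, bot, models gives the robot as it stands. The module is installed in compiled form; this text tells all that it offers.
- The arm moves only by the tool arm_command, never from a script. Its argument "series" is a list that holds one entry, the list of rows, each a list of 4 numbers: the shift along the tool's x, y, z in cm, then the turn about the tool's z in degrees. In form: [[[x, y, z, twist], ...]]. A call has 1 to 10 rows; each row is the pose to reach, as a shift and turn from the pose commanded when the call began, along the tool's axes at that moment; what a row does not reach only later rows make up. A row lasts 1/8 s, in which the tool goes at most 62.5 mm and 10.7 degrees, less where a joint would pass 70% of its speed; a pose out of reach is approached as far as the arm can. A call with a gripper value outside its range is refused whole. "hand" is the gripper's target within -1 to 1 (fully open at 1, half-way at 0, shut at -1), set as the call begins (left out, the last holds). The fingers move at their own pace and stop on an object; the grip force is fixed at half the most. Time passes only in rows, so rows that repeat a pose let the fingers close. It gives the time, the measured TCP pose, the force and the opening at its end, in the units of the state.
- read_state(): the state, without advancing time (a new reading comes with each control period).
- capture(name): name is "scene" or "top"; returns a dict with "img" (420x560x3 uint8, blue, green, red), "range_z" (420x560 float32, mm along the optical axis (not along the pixel's ray), 0 where there is no reading), "intrinsics" (3x3 intrinsics, pixels), "camera_from_world" (4x4, takes a point from world to camera coordinates). Camera axes: x right, y up, looking along -z (the intrinsics and any distortion apply to the point x, -y, -z); pixel columns grow to the right and rows downward; lengths in mm; the calibration is good to about 2 mm. A picture is of the moment at which its call begins.
- bot.job_done(): hands the job in, once; it reports no verdict.
Trained networks look in a picture, given as the dict that the camera call returned (one of the last four; its "shot" number tells which), for a name from the list of things; names that differ only in an ending like _2 or _b are one class to them, and where a whole thing is asked for, a point or a joint stands for the part that bears it (a point fixed in the world has none). Each returns a list of dicts, best first, with "p" (0 to 1); they miss things now and then, are a little off and sometimes report something else, mostly with a low value. They report only what shows in the picture. A call takes as long as a camera call. They do not tell look-alikes from the thing itself.
- models.search_frame(picture, name): "rect" ([centre column, centre row, width, height] in pixels, round what is visible of it).
The state is a dict: "time_s": time; "joint_positions": joint angles; "joint_velocities": joint speeds; "joint_torque": joint torques, N m; "position": TCP position; "ee_rot": TCP orientation; "force": force on the tool from outside, world axes, zero at the start; "wrist_torque": the same for the moment, N m; "finger_gap": opening from 0.0 (shut) to 1.0 (fully open).
Only numpy, scipy, OpenCV 4.12 (cv2) and the standard library are available. Lean on these libraries where they do the work, as an engineer would, in place of code of your own. Each camera call takes 0.05 s, during which the arm holds its last target. There are 200 camera calls.

## Working session

There is one attempt and no reset: what is moved stays moved. The work goes in short steps, Python scripts to look and compute and a tool call to move; the robot and the scene stay as the last step left them, time stands still between calls to the robot, and variables do not carry over. Pictures are saved under pics/ and viewed, about 8 in all and at most 12, crops included, and the job is handed in when it is done.

Besides the shell and the picture viewer there is one more tool, called as name(argument=value, ...), one argument or row to a line, values as JSON. arm_command: Moves the arm, as the interface text tells. Its arguments: {"type":"object","properties":{"series":{"type":"array","items":{"type":"array","items":{"type":"array","items":{"type":"number"}}}},"hand":{"type":"number"}},"required":["series"]}

```bash
mkdir -p pics; cat > h.py <<'E'
import numpy as np, cv2
from rig import read_state, capture, bot, models
def world(c,u,v,z=None):
    """pixel -> world; depth from range_z unless world height z is given"""
    K=c["intrinsics"];T=np.linalg.inv(c["camera_from_world"])
    r=np.array([(u-K[0,2])/K[0,0],-(v-K[1,2])/K[1,1],-1.])
    if z is None: return (T@np.r_[r*c["range_z"][int(round(v)),int(round(u))],1])[:3]
    d=T[:3,:3]@r;o=T[:3,3]; return o+d*(z-o[2])/d[2]
def pix(c,p):
    q=c["camera_from_world"]@np.r_[p,1];K=c["intrinsics"]
    return K[0,0]*q[0]/-q[2]+K[0,2],K[1,1]*-q[1]/-q[2]+K[1,2]
E
python3 - <<'E'
from h import *
np.set_printoptions(precision=1,suppress=True)
s=read_state();print(s,bot.tcp_to_grasp)
for n in("scene","top"):
    c=capture(n);cv2.imwrite(f"pics/{n}0.png",c["img"])
    print(n,np.linalg.inv(c["camera_from_world"])[:3,3])
    for k in("stand","carrier","carrier_tab","coarse_ring","ring_mid","fine_mark","stop","column_cap","probe"):
        for d in models.search_frame(c,k)[:2]:
            u,v=d["rect"][:2]
            print(k,round(d["p"],2),np.array(d["rect"]),world(c,u,v) if 0<=u<560 and 0<=v<420 else '')
E
```

```text
{'time_s': 0.0, 'joint_positions': array([ 1.1,  0.3,  0. ,  1.5, -0. ,  1.3, -0.1]), 'joint_velocities': array([-0.,  0., -0., -0.,  0., -0.,  0.]), 'joint_torque': array([  0. , -65.6,   1.3, -40.4,  -0.1,   0. ,   0. ]), 'position': array([ 237.2, -604.7,  221.7]), 'ee_rot': array([-3.1, -0.6,  0. ]), 'force': array([ 0.1,  0.3, -0.2]), 'wrist_torque': array([-0., -0., -0.]), 'finger_gap': 0.9990132864112771} 18.700000000000003
scene [1442.6  -91.3 1009.4]
stand 0.96 [272.2 247.7  92.6  99.3] [412.5 -10.    0. ]
stand 0.71 [262.8 270.6  57.6  25.7] [521.8 -44.6  21.9]
carrier 0.84 [361.9 255.   56.2  25.7] [471.  244.6   6.2]
carrier 0.81 [261.4 269.2  61.   25.9] [514.8 -48.   20.3]
carrier_tab 0.81 [261.1 270.7  60.6  30.6] [522.9 -49.3  23.1]
carrier_tab 0.76 [360.8 209.2  28.4  33.7] [267.6 286.7   6.1]
coarse_ring 0.47 [294.9 210.9  23.5  20.6] [512.8  39.4 221.8]
ring_mid 0.77 [295.1 213.7  23.7  17.5] [527.4  38.1 225.1]
ring_mid 0.51 [278.2 249.2   9.1   3.6] [424.9   6.6   4.6]
fine_mark 0.41 [295.  204.9   9.8   8.4] [512.9  39.1 241.3]
column_cap 0.68 [270.6 251.3  90.5 102.8] [427.5 -15.9   0.5]
probe 0.61 [290.  269.6   1.6  10.1] [562.   25.   62.2]
top [ 343.9  -10.  1380.7]
stand 0.73 [296.6 180.6  56.7  31.2] [528.3 -62.6  22.8]
stand 0.6 [283.8 184.7  95.6  72.3] [516.2 -27.4  23.4]
carrier 0.68 [173.7 277.4  18.6  57.9] [254.6 272.9   3.2]
carrier 0.61 [190.2 202.8  54.6  41.4] [462.2 232.4  10.8]
carrier_tab 0.76 [296.3 181.4  56.4  30. ] [525.7 -61.7  25.5]
carrier_tab 0.66 [189.9 201.4  55.9  42.9] [466.2 233.6   9.5]
coarse_ring 0.61 [257.9 179.9  18.9  24. ] [498.2  35.7 244.4]
ring_mid 0.6 [255.9 179.2  23.5  22.8] [500.1  40.4 242.2]
fine_mark 0.45 [257.2 179.4   3.6  13.1] [499.2  37.3 245.8]
stop 0.44 [255.7 165.    7.8  11.4] [571.4  52.   13.7]
column_cap 0.9 [285.4 186.8  87.6  78.5] [510.4 -31.9  23.1]
column_cap 0.41 [296.8 181.   53.7  32. ] [527.2 -63.2  22.7]
```

```bash
python3 - <<'E'
import cv2,numpy as np
a=cv2.imread("pics/scene0.png")[170:320,190:410];b=cv2.imread("pics/top0.png")[120:250,200:390]
a=cv2.resize(a,None,fx=3.6,fy=3.6,interpolation=2)[:, :790];cv2.imwrite("pics/a.png",a)
cv2.imwrite("pics/b.png",cv2.resize(b,None,fx=4,fy=4,interpolation=2))
E
```

```text
(no output)
```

View pics/a.png

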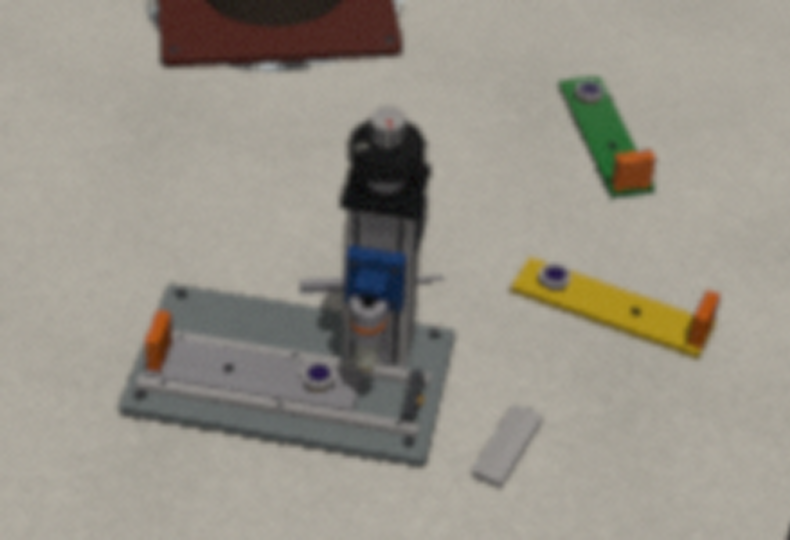

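View pics/b.png

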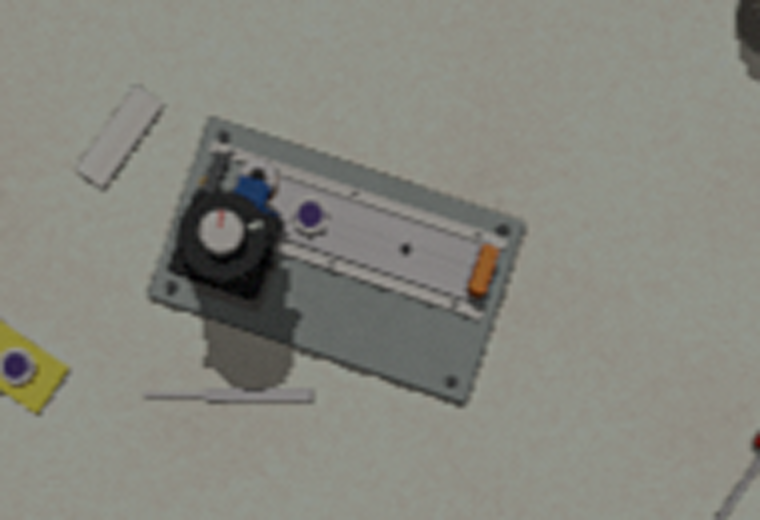

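View pics/scene0.png

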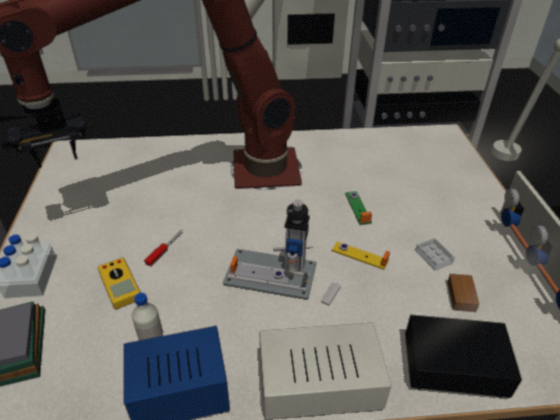

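The stand is yawed about −18° and the true carrier (silver plate) has its tab at top pixel ≈(320,187). The ring is at ≈(256,178), and the green and yellow look-alikes are off to the left. Next I'll fit the stand pose.

```bash
cat > fit.py <<'E'
from h import *
from scipy.optimize import least_squares
np.set_printoptions(precision=1,suppress=True)
def tab(c,win):
    u0,v0,u1,v1=win;h=cv2.cvtColor(c["img"],cv2.COLOR_BGR2HSV)[v0:v1,u0:u1].astype(int)
    m=(h[...,0]>4)&(h[...,0]<20)&(h[...,1]>140)
    v,u=np.nonzero(m);return np.array([u.mean()+u0,v.mean()+v0]),len(u)
def S2W(p,q): # stand->world
    x,y,a=p;return np.array([x+np.cos(a)*q[0]-np.sin(a)*q[1],y+np.sin(a)*q[0]+np.cos(a)*q[1],q[2]])
E
python3 - <<'E'
from fit import *
t=capture("top");s=capture("scene")
# top-view base corners (full-image px), from the x4 crop; base top height from depth
cr=np.array([[212,118],[525,222],[463,405],[150,298]])/4+[200,120]
q=[(47,55),(47,-180),(-88,-180),(-88,55)]
print("base heights",[world(t,u,v)[2] for u,v in[(300,215),(315,165),(295,205)]])
f=lambda p:np.concatenate([np.array(pix(t,S2W(p,(*k,12))))-c for k,c in zip(q,cr)]+[np.array(pix(t,S2W(p,(-55,0,243))))-[255,178]])
r=least_squares(f,[540,20,-.32]);print("stand",r.x,np.degrees(r.x[2]),"res px",r.fun)
p=r.x
for n,c,w in(("top",t,(305,170,335,205)),("scene",s,(225,250,245,280))):
    uv,k=tab(c,w)
    for z in (40,57):print(n,uv,k,z,world(c,*uv,z))
print("knob scene px pred",pix(s,S2W(p,(-55,0,243))),"tweezers/ring etc; home tab",S2W(p,(0,-123,40)))
k=world(s,298,203,243);print("knob via scene",k, "knob pred",S2W(p,(-55,0,243)))
E
```

```text
base heights [np.float64(15.559278458039898), np.float64(5.649087595471656), np.float64(17.72425620783042)]
stand [555.2  24.8  -0.3] -17.731052154587392 res px [-0.8 -0.4  0.5  0.3  0.7  0.3 -1.1 -0.1  0.5 -0. ]
top [320.3 187.6] 51 40 [ 508.  -126.9   40. ]
top [320.3 187.6] 51 57 [ 505.9 -125.4   57. ]
scene [233.5 264.4] 72 40 [ 508.8 -123.4   40. ]
scene [233.5 264.4] 72 57 [ 525.2 -122.8   57. ]
knob scene px pred (np.float64(295.4852311064103), np.float64(201.75911033699686)) tweezers/ring etc; home tab [517.7 -92.4  40. ]
knob via scene [508.2  47.1 243. ] knob pred [502.8  41.5 243. ]
```

```bash
cat >> fit.py <<'E'
from scipy.spatial.transform import Rotation as R
P=np.array([556.,26.,np.radians(-17.9)])
def plan(w,ang=None):
    """shift (cm, tool axes) and twist (deg) to world TCP w, tool x at world angle ang"""
    s=read_state();M=R.from_rotvec(s["ee_rot"]).as_matrix();cur=np.degrees(np.arctan2(M[1,0],M[0,0]))
    print("pos",s["position"],"toolx ang",cur,"shift cm",np.round(M.T@(np.array(w)-s["position"])/10,2),
      "twist",None if ang is None else (cur-ang+180)%360-180,"t",s["time_s"],"F",s["force"],"M",np.round(s["wrist_torque"],3),"q",np.round(s["joint_positions"],2))
E
python3 - <<'E'
from fit import *
plan(S2W(P,(0,-203,150)),72.1)
plan(S2W(P,(0,-203,30)),72.1)
E
```

```text
pos [ 237.3 -605.1  222.6] toolx ang 21.416322948674875 shift cm [ 39.9 -31.4   7.3] twist -50.683677051325105 t 1.1 F [ 0.4  0.1 -0. ] M [0.  0.  0.1] q [ 1.1  0.3  0.   1.5 -0.   1.3 -0.1]
pos [ 237.3 -605.1  222.6] toolx ang 21.416322948674875 shift cm [ 39.9 -31.4  19.3] twist -50.683677051325105 t 1.1 F [ 0.4  0.1 -0. ] M [0.  0.  0.1] q [ 1.1  0.3  0.   1.5 -0.   1.3 -0.1]
```

arm_command(
  hand=-1,
  series=[
    [[5,-4,0,-6],[10,-8,0,-12],[15,-12,0,-18],[20,-15.7,0,-24],[25,-19.6,0,-30],[30,-23.6,1,-36],[35,-27.5,3,-42],[39.9,-31.4,5,-48],[39.9,-31.4,7.3,-50.7],[39.9,-31.4,7.3,-50.7]],
  ],
)

```text
time_s: 2.35
position: [493.3, -165.6, 148.0]
ee_rot: [-2.535, -1.85, 0.003]
force: [0.1, -0.4, -0.1]
finger_gap: 0.018
```

```bash
python3 - <<'E'
from fit import *
plan(S2W(P,(0,-203,32)),72.1)
c=capture("scene");cv2.imwrite("pics/c.png",cv2.resize(c["img"][150:320,180:380],None,fx=3.5,fy=3.5,interpolation=2))
E
```

```text
pos [ 493.3 -165.6  148. ] toolx ang 72.24927322244548 shift cm [-0.1  0.1 11.6] twist 0.1492732224454869 t 2.35 F [ 0.1 -0.4 -0.1] M [-0.1 -0.1  0. ] q [ 0.6  0.1 -0.4  1.9  0.1  1.1 -0.1]
```

View pics/c.png

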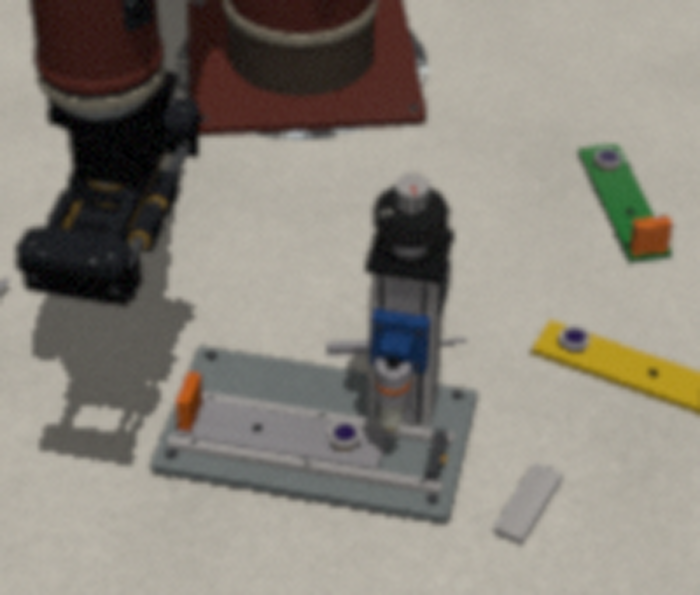

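The gripper (left, about (85,200)) is behind the tab at (188,400), and the track is clear. I'll descend and push.

arm_command(
  series=[
    [[-0.1,0.1,4,0],[-0.1,0.1,8,0],[-0.1,0.1,11,0],[-0.1,0.1,11.6,0],[1,0.1,11.6,0],[1.8,0.1,11.6,0],[2.4,0.1,11.6,0],[2.7,0.1,11.6,0],[3.0,0.1,11.6,0],[3.3,0.1,11.6,0]],
  ],
)

```text
time_s: 3.65
position: [505.1, -137.5, 34.0]
ee_rot: [2.54, 1.847, -0.002]
force: [-1.7, -5.7, 3.8]
finger_gap: 0.006
```

arm_command(
  series=[
    [[0.25,0,0,0],[0.5,0,0,0],[0.75,0,0,0],[1.0,0,0,0],[1.25,0,0,0],[1.5,0,0,0],[1.75,0,0,0],[2.0,0,0,0]],
  ],
)

```text
time_s: 4.65
position: [511.4, -118.6, 34.0]
ee_rot: [2.54, 1.846, -0.001]
force: [-0.9, -5.5, 4.0]
finger_gap: 0.004
```

```bash
python3 - <<'E'
from fit import *
plan(S2W(P,(0,-138.5,32)),72.1)
for n,w in(("top",(300,165,335,205)),("scene",(225,245,262,280))):
    c=capture(n);uv,k=tab(c,w);W=world(c,*uv,57 if n=="top" else 42);print(n,k,uv,W,"tab y",(W[:2]-P[:2])@[.3074,.9516])
E
```

```text
pos [ 511.4 -118.6   34. ] toolx ang 72.02479206630197 shift cm [ 1.3 -0.2  0.2] twist -0.07520793369803869 t 4.65 F [-0.9 -5.5  4. ] M [-1.1  0.3  0. ] q [ 0.5  0.3 -0.4  1.9  0.1  0.9 -0.3]
top 382 [321.7 185.2] [ 512.5 -129.1   57. ] tab y -160.93913075156098
scene 81 [241.7 266.1] [ 519.1 -101.4   42. ] tab y -132.5589713654848
```

arm_command(
  series=[
    [[0.2,0,0,0],[0.4,0,0,0],[0.55,0,0,0],[0.65,0,0,0],[0.7,0,0,0]],
  ],
)

```text
time_s: 5.38
position: [513.5, -111.6, 33.9]
ee_rot: [2.54, 1.847, -0.001]
force: [-1.1, -5.6, 4.6]
finger_gap: 0.006
```

arm_command(
  series=[
    [[0.05,0,0,0],[0.1,0,0,0],[0.15,0,0,0],[0.2,0,0,0]],
  ],
)

```text
time_s: 5.88
position: [514.1, -109.7, 33.9]
ee_rot: [2.54, 1.847, -0.001]
force: [-1.3, -6.0, 4.4]
finger_gap: 0.002
```

arm_command(
  series=[
    [[0.05,0,0,0],[0.1,0,0,0],[0.15,0,0,0],[0.2,0,0,0]],
  ],
)

```text
time_s: 6.38
position: [514.7, -107.9, 33.9]
ee_rot: [2.54, 1.847, -0.001]
force: [-2.0, -6.0, 5.2]
finger_gap: 0.005
```

arm_command(
  series=[
    [[0.05,0,0,0],[0.1,0,0,0]],
  ],
)

```text
time_s: 6.62
position: [515.0, -106.9, 33.9]
ee_rot: [2.54, 1.847, -0.001]
force: [-2.0, -5.3, 5.2]
finger_gap: 0.004
```

arm_command(
  series=[
    [[0.05,0,0,0],[0.1,0,0,0]],
  ],
)

```text
time_s: 6.88
position: [515.3, -105.9, 33.9]
ee_rot: [2.54, 1.847, -0.001]
force: [-1.5, -5.5, 4.8]
finger_gap: 0.006
```

arm_command(
  series=[
    [[0.05,0,0,0],[0.1,0,0,0]],
  ],
)

```text
time_s: 7.12
position: [515.4, -105.5, 33.9]
ee_rot: [2.54, 1.846, -0.002]
force: [-2.1, -8.8, 6.3]
finger_gap: 0.002
```

arm_command(
  series=[
    [[0.05,0,0,0],[0.1,0,0,0]],
  ],
)

```text
time_s: 7.38
position: [515.5, -105.5, 33.9]
ee_rot: [2.54, 1.845, -0.003]
force: [-4.5, -10.8, 6.8]
finger_gap: 0.006
```

arm_command(
  series=[
    [[0.05,0,0,0],[0.1,0,0,0]],
  ],
)

```text
time_s: 7.62
position: [515.5, -105.4, 33.9]
ee_rot: [2.54, 1.844, -0.005]
force: [-5.5, -13.6, 7.9]
finger_gap: 0.002
```

Motion stopped at the expected place and the force rose to about 15 N, so the carrier looks home. I'll back off, lift and check.

arm_command(
  series=[
    [[-0.3,0,0,0],[-1,0,0,0],[-3,0,0,0],[-5,0,0,0],[-6,0,-4,0],[-6,0,-10,0],[-6,0,-16,0],[-6,0,-22,0],[-6,0,-26,0],[-6,0,-26,0]],
  ],
  hand=1,
)

```text
time_s: 8.88
position: [499.3, -158.7, 296.8]
ee_rot: [2.536, 1.848, 0.006]
force: [0.4, -0.1, 0.2]
finger_gap: 0.979
```

```bash
python3 - <<'E'
from fit import *
k=S2W(P,(-55,0,0));print(k)
plan((*k[:2],290),72.1)
out=[]
for n,w,b in(("top",(300,165,335,205),(210,140,350,240)),("scene",(225,245,262,280),(220,185,320,300))):
    c=capture(n);uv,kk=tab(c,w);W=world(c,*uv,57 if n=="top" else 42);print(n,kk,uv,W,"tab y",(W[:2]-P[:2])@[.3074,.9516])
    im=c["img"][b[1]:b[3],b[0]:b[2]];out.append(cv2.resize(im,(int(500*im.shape[1]/im.shape[0]) if n=="scene" else 560,500 if n=="scene" else 400),interpolation=2))
cv2.imwrite("pics/d.png",out[1])
cv2.imwrite("pics/e.png",out[0])
E
```

```text
[503.7  42.9   0. ]
pos [ 499.3 -158.7  296.8] toolx ang 72.15592119982747 shift cm [19.3 -5.8  0.7] twist 0.05592119982748045 t 8.875 F [ 0.4 -0.1  0.2] M [-0.  -0.1 -0.1] q [ 0.6  0.1 -0.4  1.6  0.   1.4 -0.1]
top 50 [307.7 183. ] [517.7 -91.2  57. ] tab y -123.33618317769346
scene 74 [246.5 266.2] [520.7 -88.5  42. ] tab y -119.8257084570985
```

View pics/d.png

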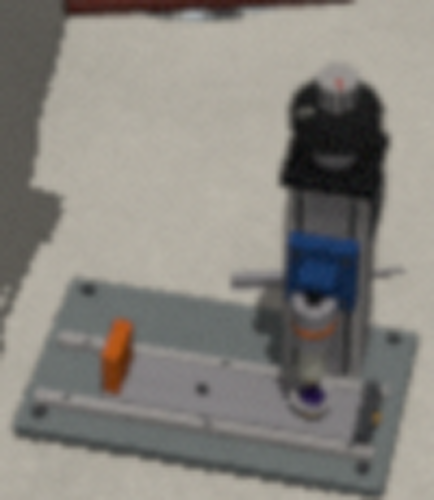

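The picture shows the carrier home: plate end at the stop (≈(365,415)), sample under the probe (≈(310,395)), and a visible gap between them. Next, to above the ring with a −60° pre-twist.

arm_command(
  hand=1,
  series=[
    [[4,-1,0,-10],[9,-2.5,0,-20],[14,-4,0,-30],[18,-5.2,0.3,-40],[19.4,-5.7,0.7,-50],[19.4,-5.7,0.7,-60],[19.4,-5.7,0.7,-60],[19.4,-5.7,0.7,-60]],
  ],
)

```text
time_s: 9.98
position: [502.8, 43.0, 285.7]
ee_rot: [-1.281, -2.867, 0.001]
force: [-0.2, 0.3, -0.9]
finger_gap: 1.0
```

```bash
python3 - <<'E'
from fit import *
plan((504.5,43.5,195.5))
c=capture("scene");cv2.imwrite("pics/f.png",cv2.resize(c["img"][110:270,230:390],None,fx=3.5,fy=3.5,interpolation=2))
E
```

```text
pos [502.8  43.  285.7] toolx ang 131.8651267438998 shift cm [-0.1  0.2  9. ] twist None t 9.975 F [-0.2  0.3 -0.9] M [ 0.1 -0.2  0. ] q [ 0.4  0.1 -0.6  1.7  0.   1.4  0.5]
```

View pics/f.png

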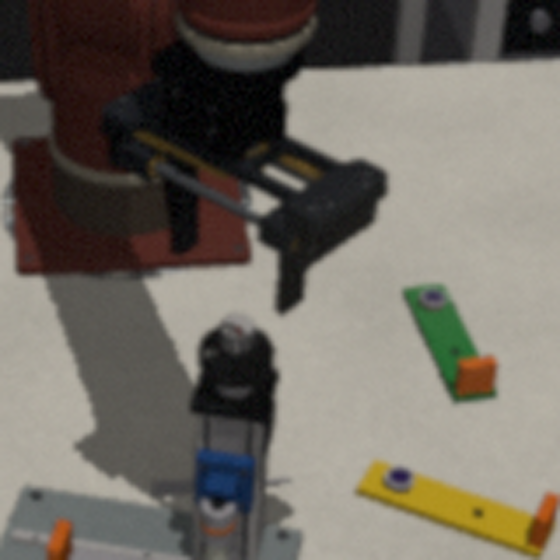

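```bash
python3 - <<'E'
from fit import *
c=capture("scene")
M=R.from_rotvec(read_state()["ee_rot"]).as_matrix();t=read_state()["position"]
for s in(-1,1):
  for e in (43.5,58.5): print(s,e,(np.array(pix(c,t+M[:,1]*s*e))-[230,110])*3.5)
for w in((504.5,43.5,243),(503,42,243),(507,46,243)):print((np.array(pix(c,w))-[230,110])*3.5)
E
```

```text
-1 43.5 [186.9 247.4]
-1 58.5 [171.3 238.8]
1 43.5 [281.1 299.5]
1 58.5 [298.1 308.9]
[232.3 322.5]
[229.9 321.3]
[236.2 324.5]
```

arm_command(
  series=[
    [[-0.1,0.3,0,0],[-0.1,0.3,3,0],[-0.1,0.3,6,0],[-0.1,0.3,8,0],[-0.1,0.3,9,0],[-0.1,0.3,9,0]],
  ],
)

```text
time_s: 10.82
position: [506.0, 44.6, 196.4]
ee_rot: [-1.275, -2.87, 0.0]
force: [0.4, 0.3, 0.8]
finger_gap: 1.0
```

```bash
python3 - <<'E'
from fit import *
plan((505.5,44.5,195.5))
c=capture("scene");cv2.imwrite("pics/g.png",cv2.resize(c["img"][150:290,240:380],None,fx=4,fy=4,interpolation=2))
E
```

```text
pos [506.   44.6 196.4] toolx ang 132.09163173121257 shift cm [ 0.  -0.   0.1] twist None t 10.825 F [0.4 0.3 0.8] M [ 0.1 -0.2 -0. ] q [ 0.4  0.1 -0.6  1.8  0.1  1.2  0.5]
```

View pics/g.png

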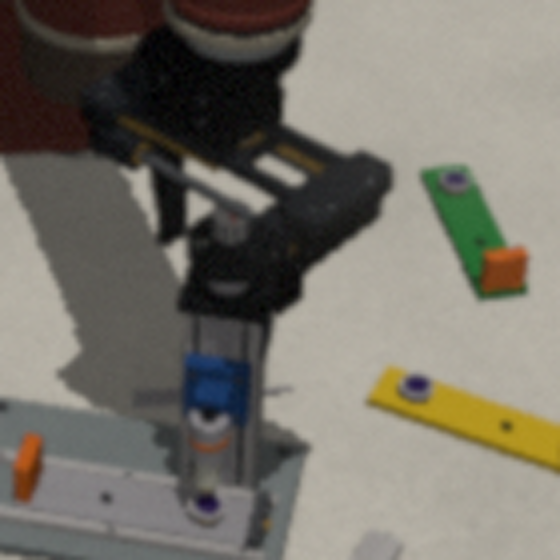

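The fingers straddle the ring (≈(235,240)) clear of the silver knob. Closing.

arm_command(
  hand=-1,
  series=[
    [[0,0,0,0],[0,0,0,0],[0,0,0,0],[0,0,0,0],[0,0,0,0],[0,0,0,0],[0,0,0,0],[0,0,0,0]],
  ],
)

```text
time_s: 11.88
position: [505.1, 43.5, 196.6]
ee_rot: [-1.275, -2.87, 0.004]
force: [-5.6, -3.2, 4.6]
finger_gap: 0.614
```

```bash
python3 - <<'E'
from fit import *
plan((505.5,44.5,195.5));print(read_state()["finger_gap"]*87)
E
```

```text
pos [505.1  43.5 196.6] toolx ang 132.07699589663196 shift cm [0.  0.1 0.1] twist None t 11.875 F [-5.6 -3.2  4.6] M [-0.8  1.2 -0. ] q [ 0.4  0.1 -0.6  1.8  0.1  1.2  0.5]
53.37648156591032
```

arm_command(
  series=[
    [[0,-0.15,0,0],[0,-0.15,0,5],[0,-0.15,0,10],[0,-0.15,0,15],[0,-0.15,0,20]],
  ],
)

```text
time_s: 12.5
position: [504.2, 43.0, 196.6]
ee_rot: [-1.757, -2.603, 0.003]
force: [-4.8, -3.4, 3.9]
finger_gap: 0.615
```

```bash
python3 - <<'E'
from fit import *
plan((505.5,44.5,195.5));print(read_state()["joint_torque"][6],[read_state()["wrist_torque"] for _ in range(2)])
E
```

```text
pos [504.2  43.  196.6] toolx ang 111.94759669617213 shift cm [0.1 0.2 0.1] twist None t 12.5 F [-4.8 -3.4  3.9] M [-0.6  1.2  0.2] q [ 0.4  0.1 -0.6  1.8  0.1  1.2  0.2]
1.2549816817045212 [array([-0.6,  1.2,  0.2]), array([-0.6,  1.2,  0.2])]
```

```bash
cat > st.py <<'E'
from fit import *
s=read_state();M=R.from_rotvec(s["ee_rot"]).as_matrix()
a=np.degrees(np.arctan2(M[1,0],M[0,0]));print("turned deg",round(132.08-a,2),"Mz",round(s["wrist_torque"][2],4),"tau7",round(s["joint_torque"][6],4),"M",np.round(s["wrist_torque"],3),"F",s["force"],"tool F",M.T@s["force"],"gap",s["finger_gap"],"t",s["time_s"],"q7",s["joint_positions"][6])
E
python3 st.py
```

```text
turned deg 20.13 Mz 0.1738 tau7 1.255 M [-0.6  1.2  0.2] F [-4.8 -3.4  3.9] tool F [-1.4 -5.8 -3.9] gap 0.6146316249845262 t 12.5 q7 0.16209812587708475
```

arm_command(
  series=[
    [[0,-0.15,0,4],[0,-0.15,0,8],[0,-0.15,0,12],[0,-0.15,0,16],[0,-0.15,0,18],[0,-0.15,0,20]],
  ],
)

```text
time_s: 13.25
position: [503.3, 42.8, 196.6]
ee_rot: [-2.181, -2.261, 0.001]
force: [-3.0, -1.8, 4.0]
finger_gap: 0.614
```

```bash
python3 st.py
```

```text
turned deg 40.03 Mz 0.2039 tau7 0.3924 M [-0.4  1.   0.2] F [-3.  -1.8  4. ] tool F [-1.7 -3.1 -4. ] gap 0.6139885306253299 t 13.25 q7 -0.1809640840925551
```

arm_command(
  series=[
    [[0,-0.05,0,2.5],[0,-0.05,0,5],[0,-0.05,0,7.5],[0,-0.05,0,10]],
  ],
)

```text
time_s: 13.75
position: [502.8, 42.8, 196.6]
ee_rot: [-2.371, -2.061, 0.001]
force: [-3.6, -2.2, 3.1]
finger_gap: 0.611
```

```bash
python3 st.py
```

```text
turned deg 50.07 Mz 0.1982 tau7 0.5398 M [-0.4  1.   0.2] F [-3.6 -2.2  3.1] tool F [-2.7 -3.3 -3.1] gap 0.6111872854411523 t 13.75 q7 -0.35472681260992717
```

arm_command(
  series=[
    [[0,0,0,2],[0,0,0,4],[0,0,0,6]],
  ],
)

```text
time_s: 14.12
position: [502.6, 42.9, 196.5]
ee_rot: [-2.475, -1.934, 0.002]
force: [-5.5, -2.0, 4.9]
finger_gap: 0.614
```

```bash
python3 st.py
```

```text
turned deg 56.06 Mz 0.1654 tau7 0.3899 M [-0.4  1.5  0.2] F [-5.5 -2.   4.9] tool F [-3.3 -4.9 -4.9] gap 0.6139511439046247 t 14.125 q7 -0.45890898241738637
```

arm_command(
  series=[
    [[0,0,0,2],[0,0,0,4],[0,0,0,6]],
  ],
)

```text
time_s: 14.5
position: [502.3, 43.0, 196.5]
ee_rot: [-2.572, -1.802, 0.002]
force: [-7.6, -2.2, 6.9]
finger_gap: 0.609
```

```bash
python3 st.py
```

```text
turned deg 62.06 Mz 0.1801 tau7 0.387 M [-0.3  1.7  0.2] F [-7.6 -2.2  6.9] tool F [-4.7 -6.4 -6.9] gap 0.6094123544514305 t 14.5 q7 -0.5631242389457681
```

arm_command(
  series=[
    [[-0.08,-0.13,0,2],[-0.08,-0.15,0,4],[-0.08,-0.15,0,5]],
  ],
)

```text
time_s: 14.88
position: [501.9, 43.0, 196.6]
ee_rot: [2.649, 1.689, 0.002]
force: [3.2, 0.1, -1.2]
finger_gap: 0.612
```

```bash
python3 st.py; python3 - <<'E'
from fit import *
c=capture("scene");print(pix(c,S2W(P,(0,0,45))))
cv2.imwrite("pics/i.png",cv2.resize(c["img"][235:285,265:330],None,fx=10,fy=10,interpolation=2))
E
```

```text
turned deg 67.03 Mz 0.1475 tau7 -0.0724 M [ 0.3 -0.2  0.1] F [ 3.2  0.1 -1.2] tool F [1.4 2.8 1.2] gap 0.6116938383441498 t 14.875 q7 -0.6478468391559354
(np.float64(289.9850263583897), np.float64(272.37098259833164))
```

View pics/i.png

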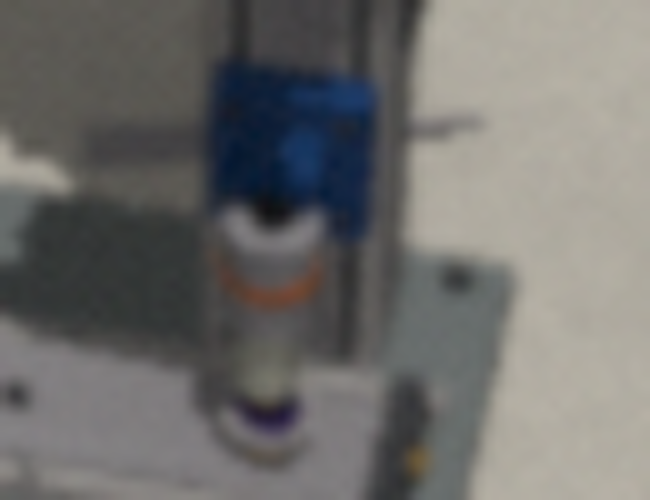

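```bash
cat > av.py <<'E'
from fit import *
L=[]
for i in range(6):
    capture("scene");s=read_state();L.append(np.r_[s["wrist_torque"][2],s["joint_torque"][6],s["force"]])
L=np.array(L);M=R.from_rotvec(s["ee_rot"]).as_matrix();a=np.degrees(np.arctan2(M[1,0],M[0,0]))
np.set_printoptions(precision=3,suppress=True)
print("deg",round(132.08-a,2),"Mz",L[:,0].mean(),L[:,0],"F",L[:,2:].mean(0),"toolF",M.T@L[:,2:].mean(0),"pos",s["position"],"t",s["time_s"])
E
python3 av.py
```

```text
deg 66.96 Mz -0.05818980886794348 [-0.064 -0.025 -0.065 -0.053 -0.036 -0.106] F [ 4.586  0.949 -1.826] toolF [2.788 3.76  1.831] pos [501.841  42.972 196.659] t 15.225
```

arm_command(
  series=[
    [[0,0,0,2],[0,0,0,4],[0,0,0,6]],
  ],
)

```text
time_s: 15.6
position: [501.5, 43.1, 196.6]
ee_rot: [-2.734, -1.548, -0.001]
force: [4.8, 1.7, -2.0]
finger_gap: 0.612
```

```bash
python3 av.py
```

```text
deg 73.01 Mz -0.09836850423394516 [ 0.093 -0.075 -0.141 -0.159 -0.175 -0.132] F [ 4.704  2.492 -1.382] toolF [4.554 2.754 1.385] pos [501.588  43.098 196.653] t 15.9
```

arm_command(
  series=[
    [[0.04,0.02,0,2],[0.04,0.02,0,4]],
  ],
)

```text
time_s: 16.15
position: [501.5, 43.2, 196.6]
ee_rot: [-2.787, -1.45, 0.001]
force: [1.2, 1.4, 0.8]
finger_gap: 0.61
```

```bash
python3 st.py
```

```text
turned deg 77.1 Mz 0.2142 tau7 0.4232 M [0.6 0.  0.2] F [1.2 1.4 0.8] tool F [ 1.9  0.2 -0.8] gap 0.6101970057655303 t 16.15 q7 -0.8236783167927957
```

arm_command(
  series=[
    [[0,0,0,2]],
  ],
)

```text
time_s: 16.27
position: [501.4, 43.2, 196.6]
ee_rot: [-2.811, -1.401, 0.001]
force: [0.1, 2.4, 1.6]
finger_gap: 0.609
```

```bash
python3 st.py
```

```text
turned deg 79.09 Mz 0.2017 tau7 0.3954 M [0.7 0.3 0.2] F [0.1 2.4 1.6] tool F [ 2.  -1.4 -1.6] gap 0.6093348277855993 t 16.275 q7 -0.8582999908181934
```

arm_command(
  series=[
    [[0,0,0,2]],
  ],
)

```text
time_s: 16.4
position: [501.4, 43.3, 196.6]
ee_rot: [-2.835, -1.352, 0.001]
force: [-1.1, 3.0, 2.5]
finger_gap: 0.612
```

```bash
python3 st.py
```

```text
turned deg 81.09 Mz 0.2397 tau7 0.3932 M [0.8 0.5 0.2] F [-1.1  3.   2.5] tool F [ 1.7 -2.7 -2.5] gap 0.6122097932347151 t 16.4 q7 -0.8929553811087108
```

arm_command(
  series=[
    [[0.02,-0.03,0,2]],
  ],
)

```text
time_s: 16.52
position: [501.3, 43.4, 196.6]
ee_rot: [-2.859, -1.302, 0.001]
force: [-2.6, 2.3, 4.0]
finger_gap: 0.614
```

```bash
python3 st.py
```

```text
turned deg 83.1 Mz 0.2333 tau7 0.4141 M [0.6 0.6 0.2] F [-2.6  2.3  4. ] tool F [-0.  -3.5 -4. ] gap 0.6140485883568424 t 16.525 q7 -0.9283491810105778
```

arm_command(
  series=[
    [[0,0,0,2]],
  ],
)

```text
time_s: 16.65
position: [501.3, 43.4, 196.6]
ee_rot: [-2.881, -1.252, 0.001]
force: [-2.5, 1.3, 5.0]
finger_gap: 0.613
```

```bash
python3 st.py
```

```text
turned deg 85.09 Mz 0.2332 tau7 0.3853 M [0.8 0.9 0.2] F [-2.5  1.3  5. ] tool F [-0.8 -2.7 -5. ] gap 0.6134598241390987 t 16.65 q7 -0.9630152434315363
```

arm_command(
  series=[
    [[0,0,0,2]],
  ],
)

```text
time_s: 16.77
position: [501.3, 43.5, 196.6]
ee_rot: [-2.902, -1.202, 0.001]
force: [-4.7, 2.6, 3.7]
finger_gap: 0.613
```

```bash
python3 st.py
```

```text
turned deg 87.09 Mz 0.1852 tau7 0.3894 M [0.9 1.2 0.2] F [-4.7  2.6  3.7] tool F [-1.5 -5.2 -3.7] gap 0.6129725291925041 t 16.775 q7 -0.9977445294906161
```

arm_command(
  series=[
    [[0,0,0,2]],
  ],
)

```text
time_s: 16.9
position: [501.2, 43.5, 196.6]
ee_rot: [-2.923, -1.151, 0.001]
force: [-4.5, 3.4, 5.0]
finger_gap: 0.612
```

```bash
python3 st.py
```

```text
turned deg 89.09 Mz 0.1797 tau7 0.389 M [0.9 1.2 0.2] F [-4.5  3.4  5. ] tool F [-1.  -5.5 -5. ] gap 0.6115188506622584 t 16.9 q7 -1.0324676588677981
```

arm_command(
  series=[
    [[0,-0.05,0,2],[0,-0.05,0,4]],
  ],
)

```text
time_s: 17.15
position: [501.1, 43.7, 196.6]
ee_rot: [-2.961, -1.048, 0.001]
force: [-4.6, 1.6, 4.9]
finger_gap: 0.611
```

```bash
python3 st.py
```

```text
turned deg 93.1 Mz 0.1667 tau7 0.3854 M [0.8 1.2 0.2] F [-4.6  1.6  4.9] tool F [-2.6 -4.2 -4.9] gap 0.6109099707983726 t 17.15 q7 -1.102574856702068
```

arm_command(
  series=[
    [[0,0,0,2]],
  ],
)

```text
time_s: 17.27
position: [501.0, 43.7, 196.6]
ee_rot: [-2.979, -0.996, 0.001]
force: [-5.4, 2.0, 5.7]
finger_gap: 0.615
```

```bash
python3 st.py
```

```text
turned deg 95.1 Mz 0.1477 tau7 0.3898 M [0.8 1.3 0.1] F [-5.4  2.   5.7] tool F [-3.1 -4.8 -5.7] gap 0.6154887208854227 t 17.275 q7 -1.1372770598661628
```

arm_command(
  series=[
    [[0,0,0,2]],
  ],
)

```text
time_s: 17.4
position: [501.0, 43.8, 196.5]
ee_rot: [-2.996, -0.944, 0.001]
force: [-5.4, 2.9, 5.3]
finger_gap: 0.612
```

```bash
python3 st.py
```

```text
turned deg 97.09 Mz 0.2077 tau7 0.3895 M [0.9 1.3 0.2] F [-5.4  2.9  5.3] tool F [-2.7 -5.5 -5.3] gap 0.6116257612685942 t 17.4 q7 -1.172029188170894
```

arm_command(
  series=[
    [[0,0,0,2]],
  ],
)

```text
time_s: 17.52
position: [500.9, 43.9, 196.5]
ee_rot: [-3.012, -0.892, 0.001]
force: [-6.0, 3.1, 4.0]
finger_gap: 0.611
```

```bash
python3 st.py
```

```text
turned deg 99.09 Mz 0.1832 tau7 0.3889 M [1.  1.4 0.2] F [-6.   3.1  4. ] tool F [-3.3 -5.9 -3.9] gap 0.6109304368333787 t 17.525 q7 -1.206742737390183
```

```bash
python3 - <<'E'
from fit import *
c=capture("scene")
a=cv2.resize(c["img"][235:285,265:330],None,fx=6,fy=6,interpolation=2)
o=cv2.imread("pics/i.png");o=cv2.resize(o,(390,300))
cv2.imwrite("pics/j.png",np.hstack([o,a]))
E
```

```text
(no output)
```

View pics/j.png

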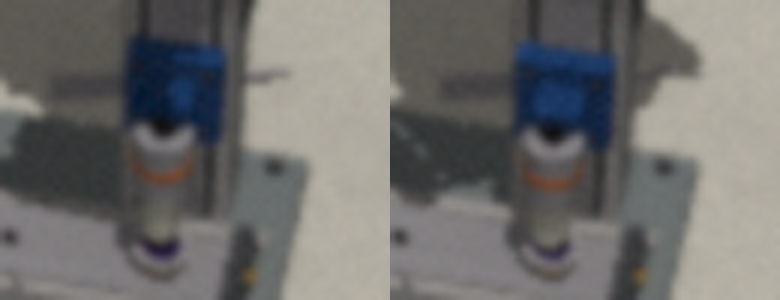

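Comparing before and after, the blue carriage has moved down about 1 px, so the ring is turning. The probe tip is at the sample top or just above it. I'll continue in small steps.

arm_command(
  series=[
    [[-0.04,-0.08,0,2],[-0.04,-0.08,0,4]],
  ],
)

```text
time_s: 17.82
position: [500.8, 44.1, 196.6]
ee_rot: [3.042, 0.785, 0.001]
force: [-2.0, 2.1, 2.5]
finger_gap: 0.612
```

```bash
python3 st.py
```

```text
turned deg 103.13 Mz 0.2174 tau7 0.4099 M [0.9 0.6 0.2] F [-2.   2.1  2.5] tool F [-0.7 -2.8 -2.5] gap 0.6121213849796076 t 17.825 q7 -1.2771102728497816
```

arm_command(
  series=[
    [[0,0,0,2]],
  ],
)

```text
time_s: 17.95
position: [500.7, 44.2, 196.6]
ee_rot: [-3.055, -0.733, -0.0]
force: [-2.0, 2.4, 1.6]
finger_gap: 0.611
```

```bash
python3 st.py
```

```text
turned deg 105.11 Mz 0.1988 tau7 0.3918 M [0.9 0.5 0.2] F [-2.   2.4  1.6] tool F [-0.7 -3.  -1.6] gap 0.6108132092957577 t 17.95 q7 -1.3116908182611144
```

arm_command(
  series=[
    [[0,0,0,2]],
  ],
)

```text
time_s: 18.08
position: [500.7, 44.3, 196.6]
ee_rot: [-3.067, -0.679, -0.0]
force: [-2.4, 3.2, 2.8]
finger_gap: 0.61
```

```bash
python3 st.py
```

```text
turned deg 107.1 Mz 0.2297 tau7 0.3834 M [1.  0.5 0.2] F [-2.4  3.2  2.8] tool F [-0.8 -4.  -2.8] gap 0.6099697713468996 t 18.075 q7 -1.3463377673159138
```

arm_command(
  series=[
    [[0,0,0,2]],
  ],
)

```text
time_s: 18.2
position: [500.6, 44.3, 196.6]
ee_rot: [-3.078, -0.626, -0.0]
force: [-1.3, 2.4, 2.5]
finger_gap: 0.614
```

```bash
python3 st.py
```

```text
turned deg 109.09 Mz 0.2022 tau7 0.3761 M [1.1 0.5 0.2] F [-1.3  2.4  2.5] tool F [-0.3 -2.7 -2.5] gap 0.613512000810635 t 18.2 q7 -1.3810704537649667
```

arm_command(
  series=[
    [[0,-0.03,0,2]],
  ],
)

```text
time_s: 18.32
position: [500.6, 44.4, 196.6]
ee_rot: [-3.089, -0.572, -0.0]
force: [-1.1, 1.6, 2.5]
finger_gap: 0.611
```

```bash
python3 st.py
```

```text
turned deg 111.1 Mz 0.1825 tau7 0.3865 M [0.9 0.4 0.2] F [-1.1  1.6  2.5] tool F [-0.4 -1.9 -2.5] gap 0.6107714041723591 t 18.325 q7 -1.4163669528358411
```

arm_command(
  series=[
    [[0,0,0,2]],
  ],
)

```text
time_s: 18.45
position: [500.6, 44.5, 196.6]
ee_rot: [-3.098, -0.518, -0.0]
force: [-1.7, 2.8, 2.5]
finger_gap: 0.612
```

```bash
python3 st.py
```

```text
turned deg 113.09 Mz 0.2627 tau7 0.3567 M [1.1 0.4 0.3] F [-1.7  2.8  2.5] tool F [-0.7 -3.2 -2.5] gap 0.6120959172776961 t 18.45 q7 -1.451063959082416
```

arm_command(
  series=[
    [[0,0,0,2]],
  ],
)

```text
time_s: 18.58
position: [500.5, 44.6, 196.6]
ee_rot: [-3.107, -0.464, -0.0]
force: [-1.7, 3.3, 2.4]
finger_gap: 0.612
```

```bash
python3 st.py
```

```text
turned deg 115.09 Mz 0.2253 tau7 0.3525 M [1.2 0.4 0.2] F [-1.7  3.3  2.4] tool F [-0.6 -3.7 -2.4] gap 0.6120261115387909 t 18.575 q7 -1.4858471407329465
```

arm_command(
  series=[
    [[0,0,0,2]],
  ],
)

```text
time_s: 18.7
position: [500.5, 44.7, 196.6]
ee_rot: [-3.114, -0.41, -0.0]
force: [-0.7, 3.0, 2.5]
finger_gap: 0.607
```

```bash
python3 st.py
```

```text
turned deg 117.08 Mz 0.2405 tau7 0.3436 M [1.3 0.3 0.2] F [-0.7  3.   2.5] tool F [ 0.1 -3.1 -2.5] gap 0.6070046159135036 t 18.7 q7 -1.5205419592139855
```

arm_command(
  series=[
    [[0,0,0,1]],
  ],
)

```text
time_s: 18.82
position: [500.5, 44.7, 196.6]
ee_rot: [-3.118, -0.384, -0.0]
force: [-1.4, 4.5, 2.4]
finger_gap: 0.615
```

```bash
python3 st.py
```

```text
turned deg 118.03 Mz 0.2007 tau7 -0.1522 M [1.4 0.4 0.2] F [-1.4  4.5  2.4] tool F [-0.3 -4.7 -2.4] gap 0.6150961917321763 t 18.825 q7 -1.537137466637194
```

arm_command(
  series=[
    [[0,0,0,1]],
  ],
)

```text
time_s: 18.95
position: [500.4, 44.7, 196.6]
ee_rot: [-3.121, -0.358, -0.0]
force: [-2.0, 5.0, 2.2]
finger_gap: 0.614
```

```bash
python3 st.py
```

```text
turned deg 119.0 Mz 0.2523 tau7 0.0272 M [1.5 0.3 0.3] F [-2.   5.   2.2] tool F [-0.8 -5.3 -2.2] gap 0.6135874703641386 t 18.95 q7 -1.5540272610065997
```

arm_command(
  series=[
    [[0,0,0,1]],
  ],
)

```text
time_s: 19.08
position: [500.4, 44.8, 196.6]
ee_rot: [-3.124, -0.33, -0.0]
force: [-1.1, 4.2, 2.5]
finger_gap: 0.613
```

```bash
python3 st.py
```

```text
turned deg 120.0 Mz 0.2379 tau7 0.0398 M [1.6 0.3 0.2] F [-1.1  4.2  2.5] tool F [-0.2 -4.3 -2.5] gap 0.6126339527879332 t 19.075 q7 -1.5714319545696867
```

arm_command(
  series=[
    [[0,0,0,1]],
  ],
)

```text
time_s: 19.2
position: [500.4, 44.8, 196.6]
ee_rot: [-3.126, -0.303, -0.0]
force: [-0.7, 5.9, 3.2]
finger_gap: 0.61
```

```bash
python3 st.py
```

```text
turned deg 121.0 Mz 0.2337 tau7 0.0343 M [1.6 0.3 0.2] F [-0.7  5.9  3.2] tool F [ 0.5 -6.  -3.2] gap 0.6102367035748216 t 19.2 q7 -1.5888204336186758
```

tau7 at steady rate is a clean torque signal: 0.389 in free motion, falling linearly from about 107°, which matches 0.008 N·m/N. That puts the force at about 8 N now, and about 10 N at 124°.

arm_command(
  series=[
    [[0,0,0,1]],
  ],
)

```text
time_s: 19.32
position: [500.4, 44.9, 196.6]
ee_rot: [-3.129, -0.276, -0.0]
force: [-0.5, 5.5, 2.9]
finger_gap: 0.611
```

```bash
python3 st.py
```

```text
turned deg 122.0 Mz 0.2412 tau7 0.0298 M [1.6 0.4 0.2] F [-0.5  5.5  2.9] tool F [ 0.4 -5.5 -2.9] gap 0.6113728812127448 t 19.325 q7 -1.6061785904637715
```

arm_command(
  series=[
    [[0,0,0,1]],
  ],
)

```text
time_s: 19.45
position: [500.4, 44.9, 196.6]
ee_rot: [-3.131, -0.249, -0.0]
force: [-2.4, 6.7, 3.3]
finger_gap: 0.609
```

```bash
python3 st.py
```

```text
turned deg 123.0 Mz 0.2327 tau7 0.0254 M [1.6 0.3 0.2] F [-2.4  6.7  3.3] tool F [-1.4 -7.  -3.3] gap 0.608670342640607 t 19.45 q7 -1.6235802329127216
```

arm_command(
  series=[
    [[0,0,0,1]],
  ],
)

```text
time_s: 19.58
position: [500.4, 45.0, 196.7]
ee_rot: [-3.133, -0.222, -0.0]
force: [-1.3, 5.4, 3.1]
finger_gap: 0.612
```

```bash
python3 st.py
```

```text
turned deg 123.99 Mz 0.2177 tau7 0.021 M [1.7 0.3 0.2] F [-1.3  5.4  3.1] tool F [-0.5 -5.5 -3.1] gap 0.6117211546553055 t 19.575 q7 -1.640928984978538
```

arm_command(
  series=[
    [[0,0,0,0],[0,0,0,0],[0,0,0,0]],
  ],
)

```text
time_s: 19.95
position: [500.4, 44.9, 196.6]
ee_rot: [-3.133, -0.222, -0.0]
force: [-2.3, 6.6, 2.9]
finger_gap: 0.612
```

arm_command(
  hand=1,
  series=[
    [[0,0,0,0],[0,0,0,0],[0,0,0,0],[0,0,0,0],[0,0,0,0],[0,0,0,0],[0,0,0,0],[0,0,0,0]],
  ],
)

```text
time_s: 20.95
position: [500.4, 44.4, 196.6]
ee_rot: [3.134, 0.222, -0.0]
force: [0.3, -0.3, 0.2]
finger_gap: 1.001
```

arm_command(
  series=[
    [[0,0,-1,0],[0,0,-3,0],[0,0,-6,0],[0,0,-10,0],[0,0,-14,0],[0,0,-16,0],[0,0,-16,0]],
  ],
)

```text
time_s: 21.82
position: [501.1, 44.6, 358.4]
ee_rot: [3.134, 0.222, 0.005]
force: [-0.4, 0.2, -0.9]
finger_gap: 1.0
```

```bash
python3 st.py; python3 - <<'E'
from fit import *
c=capture("scene")
uv,kk=tab(c,(225,245,262,280));W=world(c,*uv,42);print(uv,"tab y",(W[:2]-P[:2])@[.3074,.9516],"was -119.8 px 246.5 266.2")
cv2.imwrite("pics/k.png",cv2.resize(c["img"][185:300,220:335],None,fx=5,fy=5,interpolation=2))
E
```

```text
turned deg 123.96 Mz -0.0328 tau7 0.0102 M [-0. -0. -0.] F [-0.4  0.2 -0.9] tool F [-0.4 -0.3  0.9] gap 0.999553976872394 t 21.825 q7 -1.609332046860166
[246.5 266.2] tab y -119.8257084570985 was -119.8 px 246.5 266.2
```

View pics/k.png

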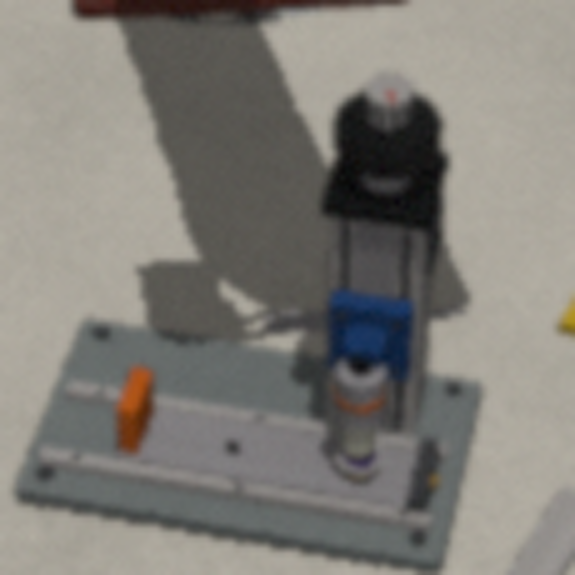

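The arm is clear, the probe sits on the sample (≈(355,465)), the tab pixel hasn't moved, and the red mark is as before. Handing in.

```bash
python3 -c "
from rig import bot
print(bot.job_done())"
```

```text
the job is handed in; nothing more can be done
None
```

I slid the carrier home and turned only the coarse ring 124° clockwise, leaving the probe at an estimated 9–10 N on the sample. I then released the ring, lifted clear and handed the job in at about 22 s. The hand-in reports no verdict.

- **Carrier:** I pushed its tab with shut fingers at about 6 N. It stopped at the expected place, and the push force rose to about 15 N at the end. The cameras put the tab at y = −123.3 mm (top) and −119.8 mm (scene), against −123 mm nominal. The tab's position in the scene picture did not change during the ring turning.
- **Probe force:** this was estimated from torque, not measured directly. The joint-7 torque began changing at about 107°, and its slope matched the spring rate, 0.56 N per degree. From the turn angle and that torque I get 9–10 N. The wrist-torque reading was noisier, at 0.22–0.25 N·m, which suggests 2–6 N, so it agrees only roughly.
- **Fine knob and surroundings:** the red mark looks unchanged in the last picture, at coarse resolution. I saw no bystander moved, but I did not measure them. The robot touches nothing.

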